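# Post an offcut through the scrap box's spring flap

### The job

A small wooden offcut lies on the right half of the raised tray of the plywood scrap box. With one finger push the spring-loaded metal flap inwards and hold it open, and while it is held open push the offcut gently along the tray with the other finger until it drops into the bin behind, never letting the offcut press against the flap. Do not pinch or lift the offcut; then draw the hand out so that the flap springs fully shut, and leave the tape roll, chuck key and foam scrap beside the box where they are.

Things in the scene. Friction and masses are not known exactly. Their poses are not given: they have to be found in the camera images.
- scrap_box: plywood scrap box, fixed, 255x130x110 mm. Origin: on the table below the middle of the flap doorway; x level, from the tray through the doorway into the bin, y left, z up. All lengths below are mm in this frame. Tray deck: top at z = 70, x = -125 to 6, y = -65 to 65. Behind its edge the bin: x = 6 to 125, y = -60 to 60, open above, floor z = 5, walls 5 thick up to z = 110.
- doorway (a point): middle of the doorway at deck height: box (0, 0, 70). 110 wide between two posts 10 square (y = +-55 to +-65, up to z = 110), no lintel, so fingers pointing down pass through from outside into the bin. The deck in front is bare but for a lip 5 high, 4 wide along each side edge. The offcut starts on the right half (y < 0); the left half is free for the finger that opens the flap.
- flap (a joint): flap angle (rad): 0 shut, grows as it swings into the bin, stop at 1.45. Vertical hinge line at box x = 0, y = 54 (left post). A spring shuts it: 0.015 N m when shut, plus 0.03 N m per rad (about 0.5 to 0.9 N at the finger); it shuts within about half a second when let go.
- flap_edge (a point): middle of the flap's free edge, 107 from the hinge. The flap: upright aluminium plate 4 thick, when shut across the doorway from y = 51 to -53, z = 73 to 107. A finger moving straight along box x at y about 22, at least 60 ahead (in x) of the finger that pushes the offcut, swings it out of the way before the offcut arrives.
- block: the sawn pine offcut to be posted, 45 mm long, 28 mm wide, 12 mm high, about 20 g, one end cut slanting. Origin at the centre of its underside; its long axis (its own y) lies within about 12 degrees of the box's x direction, slanting end toward the flap. Starts on the deck, its middle at box x = -85 to -45, y = -36 to -26.
- tape_roll: roll of black masking tape, 62 mm across, 19 mm high, lying flat on the table on the left of the box; loose, origin at the centre of its underside
- chuck_key: grey steel drill chuck key, 56x61x12 mm, lying on the table on the right of the box; loose, origin at the centre of its underside
- foam_scrap: wavy white foam offcut, 35x84x26 mm, lying on the table on the left of the box, close to it; loose, origin at the centre of its underside

How it is judged:
By the outcome, as a careful person would: the job done as asked, in the order asked, and still so for the second after the job is handed in, with the robot touching nothing.
It also fails if it takes over 35 s, if anything falls off the work surface, if the arm or the gripper's body presses on something with over 40 N, if the wrist force passes 120 N, or if a joint passes its speed limit or range.

### The arm

A 7-joint arm with a two-finger parallel gripper is mounted at the origin on a cart in front of the work surface, level with it; the furniture and walls round the work are solid. World frame = base frame: x ahead of the robot, y to its left, z up, the work surface at z = 0. Lengths are in mm, angles in rad, forces in N, time in s.
With the tool pointing down it reaches from about 425 to 825 mm from the base axis. Payload 3.6 kg.
Tool frame: the origin (TCP) lies on the front face of the gripper's body, between the roots of the fingers; the fingertips stand 84 mm ahead of it and the grasp point (between the pads) lies ahead of it (r.hold_point_z is the z of the grasp point in the tool frame, in mm); z points along the fingers, y is the line along which they close (so a half turn about z gives the same grasp; the last joint's range is limited). The gripper opens to 93 mm and grips with 3 to 60 N. Pads are 15 mm wide; open, the fingers measure 128 mm over their backs; the gripper's body (75 mm by 188 mm) begins 65 mm behind the grasp point.
Start: joints at [-1.153, 0.615, -0.013, 1.423, 0.008, 1.103, -0.04], TCP at [279.062, 587.02, 302.74] pointing down, gripper open.
Joint ranges: [-3.12, 3.12], [-0.3, 2.06], [-1.34, 1.32], [0.26, 2.42], [-1.36, 4.5], [0.01, 1.98], [-2.84, 2.84]. Speed limits (rad/s): [2.79, 2.79, 3.14, 3.14, 3.14, 3.14, 3.14].

### API

Orientations are given as a unit quaternion [x, y, z, w].
In Python, from plant import r gives the robot as it stands.
- The arm moves only by the tool nudge_tcp, called after "Request:" as name(argument=value, ...), one argument or row to a line, values as JSON. Schema: {"type":"object","properties":{"increments":{"type":"array","items":{"type":"object","properties":{"d":{"type":"array","items":{"type":"number"},"minItems":3,"maxItems":3},"turn":{"type":"number"},"finger_gap":{"type":"number"}},"additionalProperties":false,"required":["finger_gap"]},"minItems":1,"maxItems":10},"only":{"type":"string"},"quiet":{"type":"boolean"},"lines":{"type":"string"}},"required":["increments"],"additionalProperties":false}. increments is a list of rows, 1 to 10 of them, each an object with the fields d (a list: dx, dy, dz in fractions of the full range, 1 being 500 mm), turn (a turn about the tool's z in a scale on which 1.0 is pi/2 rad), finger_gap (the finger opening in mm); a field left out counts as zero (the opening has to be given); each row shifts and turns the commanded pose from where the row before left it, along the tool's axes as they then stand; what a row does not reach is not made up. A row lasts 1/12 s, in which the tool goes at most 41.7 mm and 0.125 rad, less where a joint would pass 70% of its speed; a pose out of reach is approached as far as the arm can. The fingers move at their own pace and stop on an object; the grip force is fixed at half the most. Time passes only in rows, so rows that do not move let the fingers close. The tool returns the time, the measured TCP pose, the force, the opening and the grip force at its end. only (a regular expression) keeps the lines of the reply that match it, lines (a string "A,B") keeps lines A to B, and quiet returns only ok. No shift or turn number may pass 1 either way. Input that does not fit is refused with a message, and nothing moves.
- r.sense(): the state, without advancing time (a new reading comes with each control period).
- r.snapshot(name): name is "side" or "top"; returns a dict with "image" (400x640x3 uint8, blue, green, red), "camera_matrix" (3x3 intrinsics, pixels), "extrinsics" (4x4, takes a point from camera to world coordinates). Camera axes: x right, y up, looking along -z (the intrinsics and any distortion apply to the point x, -y, -z); pixel columns grow to the right and rows downward; lengths in mm; the calibration is good to about 2 mm. A picture is of the moment at which its call begins. There is no depth.
- r.hand_in(): hands the job in; it is judged then, once.
The state is a dict: "time_s": time; "q": joint angles; "qvel": joint speeds; "joint_efforts": joint torques, N m; "position": TCP position; "tcp_rot": TCP orientation; "force": force on the tool from outside, world axes, zero at the start; "moment": the same for the moment, N m; "opening": finger opening in mm; "gripper_force": force on a finger pad.
Only numpy, scipy, OpenCV 4.12 (cv2) and the standard library are available. Lean on these libraries where they do the work, as an engineer would, in place of code of your own. Each camera call takes 0.05 s, during which the arm holds its last target. There are 200 camera calls.

## Working session

There is one attempt and no reset: what is moved stays moved. The work goes in short steps, Python scripts to look and compute and a tool call to move; the robot and the scene stay as the last step left them, time stands still between calls to the robot, and variables do not carry over. Pictures are saved under pics/ and viewed, at most 10 in all, crops included, and the job is handed in when it is done.

```bash
ls; mkdir -p pics; python3 - <<'E'
from plant import r
import cv2,numpy as np
s=r.sense();print({k:np.round(v,3).tolist() for k,v in s.items()},r.hold_point_z)
for n in("side","top"):
    d=r.snapshot(n);cv2.imwrite(f"pics/{n}0.png",d["image"]);print(n,np.round(d["camera_matrix"],1).tolist(),np.round(d["extrinsics"],4).tolist(),[k for k in d])
E
```

```text
pics
plant.py
{'time_s': 0.0, 'q': [-1.153, 0.616, -0.013, 1.425, 0.008, 1.103, -0.04], 'qvel': [-0.002, -0.0, 0.0, -0.002, -0.002, 0.0, 0.0], 'joint_efforts': [-0.0, -45.893, 0.209, -16.575, -0.061, 0.02, 0.0], 'position': [278.848, 586.522, 301.609], 'tcp_rot': [0.22, 0.975, -0.001, -0.0], 'force': [-0.499, -0.523, -0.781], 'moment': [0.038, -0.037, 0.004], 'gripper_force': 0.0, 'opening': 92.792} 65.3
side [[517.2, 0.0, 323.4], [0.0, 517.2, 195.3], [0.0, 0.0, 1.0]] [[0.9133, 0.1831, -0.3637, 271.7327], [-0.4066, 0.4585, -0.7902, -505.1988], [0.022, 0.8696, 0.4933, 558.6702], [0.0, 0.0, 0.0, 1.0]] ['image', 'camera_matrix', 'extrinsics']
top [[516.1, 0.0, 320.7], [0.0, 516.1, 205.5], [0.0, 0.0, 1.0]] [[-0.0049, 0.9948, -0.1019, 530.0512], [-0.9999, -0.0062, -0.0122, 225.7215], [-0.0127, 0.1018, 0.9947, 939.5639], [0.0, 0.0, 0.0, 1.0]] ['image', 'camera_matrix', 'extrinsics']
```

View pics/side0.png

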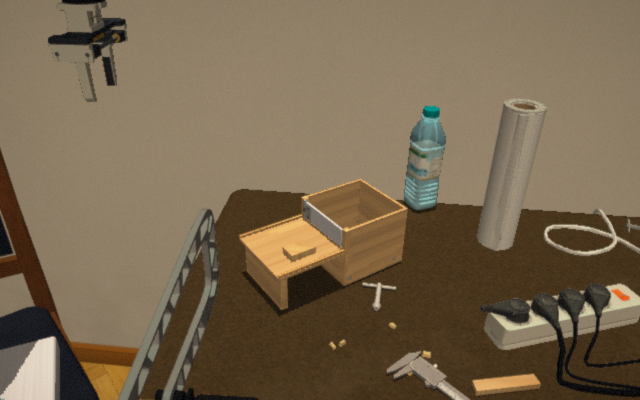

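View pics/top0.png

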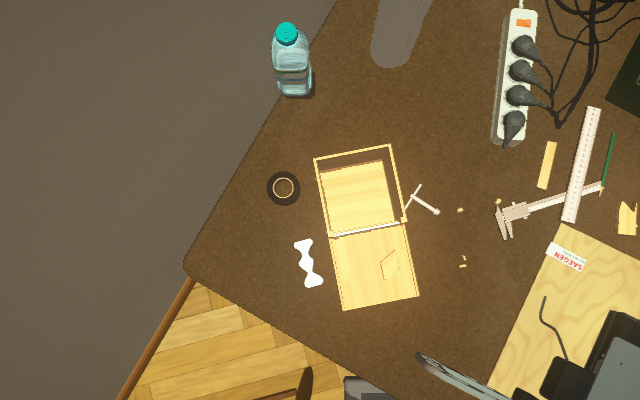

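The side view shows the box at about (325,240), with the offcut on the tray at (298,252) and the flap at (323,224). In the top view the box spans (315,145) to (418,310) and the offcut is at (390,264). I'll enlarge both.

```bash
python3 - <<'E'
import cv2
a=cv2.imread("pics/top0.png")[140:315,290:450];cv2.imwrite("pics/tc.png",cv2.resize(a,None,fx=3.4,fy=3.4,interpolation=cv2.INTER_CUBIC))
a=cv2.imread("pics/side0.png")[175:315,235:415];cv2.imwrite("pics/sc.png",cv2.resize(a,None,fx=4,fy=4,interpolation=cv2.INTER_CUBIC))
E
```

```text
(no output)
```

View pics/tc.png

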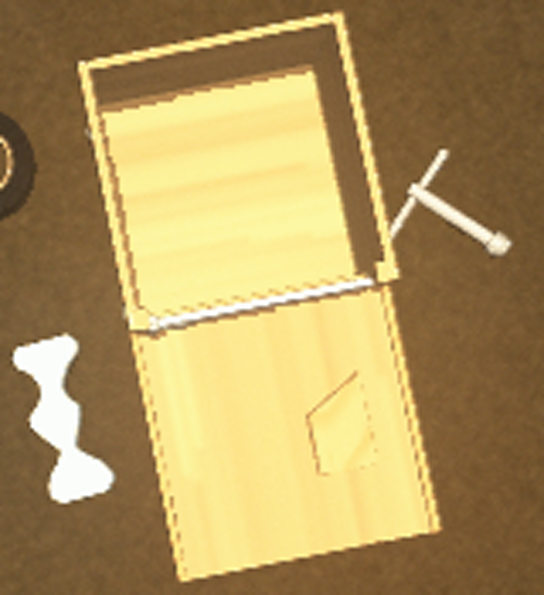

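View pics/sc.png

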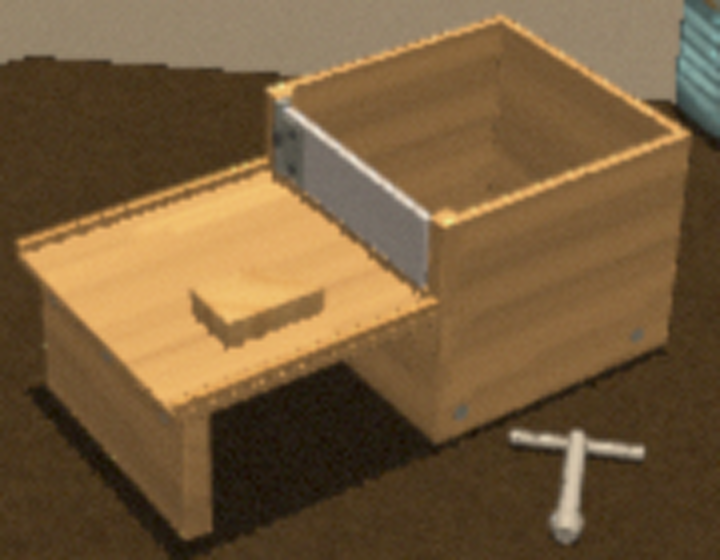

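The top crop shows these box corners: (180,580), (440,530), (80,65) and (341,14). The offcut corners there are (321,474), (375,464), (358,371) and (308,413). The side crop shows box corners at (18,243), (175,410), (502,16) and (688,132), and offcut corners at (190,290), (230,322) and (325,288).

```bash
cat > h.py <<'E'
import numpy as np
from scipy.optimize import least_squares
K={"side":np.array([[517.2,0,323.4],[0,517.2,195.3],[0,0,1]]),"top":np.array([[516.1,0,320.7],[0,516.1,205.5],[0,0,1]])}
E={"side":np.array([[0.9133,0.1831,-0.3637,271.7327],[-0.4066,0.4585,-0.7902,-505.1988],[0.022,0.8696,0.4933,558.6702]]),
"top":np.array([[-0.0049,0.9948,-0.1019,530.0512],[-0.9999,-0.0062,-0.0122,225.7215],[-0.0127,0.1018,0.9947,939.5639]])}
def proj(n,p):
    c=E[n][:,:3].T@(np.asarray(p)-E[n][:,3]); q=K[n]@[c[0],-c[1],-c[2]]; return q[:2]/q[2]
def crop(n,u,v): return np.array([290+u/3.4,140+v/3.4]) if n=="top" else np.array([235+u/4,175+v/4])
def onz(n,px,z):
    d=np.linalg.inv(K[n])@[*px,1]; d=E[n][:,:3]@[d[0],-d[1],-d[2]]; o=E[n][:,3]; return o+d*(z-o[2])/d[2]
def tri(a,b): return least_squares(lambda p:np.r_[proj("top",p)-a,proj("side",p)-b],[540,200,80])
def rot(p,yaw): c,s=np.cos(yaw),np.sin(yaw); return np.array([c*p[0]-s*p[1],s*p[0]+c*p[1],p[2]])
def w2b(P,p): return rot(np.asarray(p)-[P[0],P[1],P[2]],-P[3])
def b2w(P,p): return rot(np.asarray(p),P[3])+P[:3]
E
python3 - <<'E'
from h import *
obs=[("top",180,580,-125,65,75),("top",440,530,-125,-65,75),("top",80,65,125,65,110),("top",341,14,125,-65,110),
("side",18,243,-125,65,75),("side",175,410,-125,-65,75),("side",502,16,125,65,110),("side",688,132,125,-65,110)]
def f(P,obs=obs): return np.concatenate([proj(o[0],b2w(P,o[3:]))-crop(o[0],*o[1:3]) for o in obs])
for nm,ob in(("both",obs),("top",obs[:4]),("side",obs[4:])):
    s=least_squares(f,[540,200,0,.2],args=(ob,)); print(nm,s.x.round(3),s.fun.round(1))
    if nm=="both":P=s.x
np.save("P.npy",P)
pr=[((321,474),(190,290)),((375,464),(230,322)),((358,371),(325,288)),((308,413),(270,262))]
for a,b in pr:
    t=tri(crop("top",*a),crop("side",*b)); print("blk",w2b(P,t.x).round(1),t.fun.round(1),w2b(P,onz("top",crop("top",*a),P[2]+82)).round(1),w2b(P,onz("side",crop("side",*b),P[2]+82)).round(1))
for n,u,v in(("side",230,347),("side",325,308),("side",192,308)): print("bottom",w2b(P,onz(n,crop(n,u,v),P[2]+70)).round(1))
E
```

```text
both [ 5.79954e+02  1.60313e+02 -1.44600e+00  1.87000e-01] [-0.4 -0.6  0.3 -1.  -0.1  0.4  1.1  0.3  0.  -0.6  0.5 -1.1 -1.5  0.1
 -0.6  1.3]
top [5.79391e+02 1.60980e+02 1.76800e+00 1.88000e-01] [-0.6 -0.   0.4 -0.6 -0.7  0.5  0.9  0.2]
side [5.77457e+02 1.53360e+02 3.25400e+00 1.87000e-01] [-0.4 -0.4  0.5 -0.4 -0.8 -0.3  0.6  1.2]
blk [-88.4 -12.4  81.9] [ 0.1 -0.2 -0.2  0. ] [-88.7 -12.1  82. ] [-88.2 -12.7  82. ]
blk [-87.7 -39.5  82.6] [ 0.3 -0.9 -0.9  0. ] [-88.9 -38.7  82. ] [-86.1 -39.5  82. ]
blk [-42.9 -40.3  82. ] [ 0.1 -0.4 -0.4  0. ] [-43.4 -39.9  82. ] [-42.4 -40.7  82. ]
blk [-55.5 -13.7  83.7] [ 0.8 -2.2 -2.2  0.1] [-58.7 -11.9  82. ] [-51.  -13.5  82. ]
bottom [-86.2 -39.4  70. ]
bottom [-40.6 -38.2  70. ]
bottom [-85.4  -9.2  70. ]
```

The manual's scale: shifts go in shares of 500 mm and turns go in shares of pi/2 rad. Converting my numbers, 0.103 rad / 1.5708 = 0.0656.

```bash
cat >> h.py <<'E'
from scipy.spatial.transform import Rotation as R
def plan(bx,by,z,turn=0):
    "tool-frame shift to bring the TCP to box (bx,by), world z, after a turn about tool z"
    from plant import r
    P=np.load("P.npy"); s=r.sense(); T=R.from_quat(s["tcp_rot"])
    y=T.apply([0,1,0]); b=w2b(P,[*s["position"][:2],0]); ang=np.degrees(np.arctan2(y[1],y[0])-P[3])
    t=b2w(P,[bx,by,0]); t[2]=z
    d=(T*R.from_euler("z",turn)).inv().apply(t-s["position"])
    print("t",round(s["time_s"],2),"TCP box",b.round(1)[:2],"z",round(s["position"][2],1),"axis deg",ang.round(1),"F",np.round(s["force"],1),"shift",d.round(1))
E
python3 -c "
from h import *
plan(-73.5,-3.9,240,.503)"
```

```text
t 0.1 TCP box [-216.7  474.8] z 301.7 axis deg 53.9 F [-0.   1.3 -0.6] shift [-494.2  -72.9   62.4]
```

Request:
nudge_tcp(
  increments=[
    {"turn":0.0637, "finger_gap":93},
    {"turn":0.0637, "finger_gap":93},
    {"turn":0.0637, "finger_gap":93},
    {"turn":0.0637, "finger_gap":93},
    {"turn":0.0656, "finger_gap":93},
  ],
)

```text
time_s: 0.52
position: [278.9, 586.7, 302.1]
tcp_rot: [0.458, 0.889, -0.001, -0.0]
force: [0.9, -0.8, 0.4]
opening: 93.1
gripper_force: 0.0
```

```bash
python3 -c "
from h import *
plan(-73.5,-3.9,200)"
```

```text
t 0.52 TCP box [-216.7  474.9] z 302.1 axis deg 24.8 F [ 0.9 -0.8  0.4] shift [-494.7  -70.5  102.5]
```

In the tool's units: -30 mm / 500 = -0.06, -4 mm / 500 = -0.008.

Request:
nudge_tcp(
  increments=[
    {"d":[-0.06, -0.008, 0], "finger_gap":93},
    {"d":[-0.06, -0.008, 0], "finger_gap":93},
    {"d":[-0.06, -0.008, 0], "finger_gap":93},
    {"d":[-0.06, -0.008, 0], "finger_gap":93},
    {"d":[-0.06, -0.008, 0], "finger_gap":93},
    {"d":[-0.06, -0.008, 0], "finger_gap":93},
    {"d":[-0.06, -0.008, 0], "finger_gap":93},
    {"d":[-0.06, -0.008, 0], "finger_gap":93},
  ],
)

```text
time_s: 1.18
position: [393.6, 372.0, 302.4]
tcp_rot: [0.456, 0.89, -0.0, -0.0]
force: [0.8, 1.1, 0.7]
opening: 93.0
gripper_force: 0.0
```

Request:
nudge_tcp(
  increments=[
    {"d":[-0.06, -0.008, 0], "finger_gap":93},
    {"d":[-0.06, -0.008, 0], "finger_gap":93},
    {"d":[-0.06, -0.008, 0], "finger_gap":93},
    {"d":[-0.06, -0.008, 0], "finger_gap":93},
    {"d":[-0.06, -0.008, 0], "finger_gap":93},
    {"d":[-0.06, -0.008, 0], "finger_gap":93},
    {"d":[-0.06, -0.008, 0], "finger_gap":93},
    {"d":[-0.06, -0.008, 0], "finger_gap":93},
    {"d":[-0.03, -0.004, 0], "finger_gap":93},
    {"finger_gap":93},
  ],
)

```text
time_s: 2.02
position: [516.3, 141.8, 302.5]
tcp_rot: [0.46, 0.888, -0.001, 0.001]
force: [0.1, -1.1, 0.1]
opening: 93.2
gripper_force: 0.0
```

```bash
python3 -c "
from h import *
plan(-73.5,-3.9,195)"
```

```text
t 2.02 TCP box [-66.   -6.4] z 302.5 axis deg 24.6 F [ 0.1 -1.1  0.1] shift [  5.8  -5.7 107.5]
```

In the tool's units: 30 mm / 500 = 0.06, 17 mm / 500 = 0.034.

Request:
nudge_tcp(
  increments=[
    {"d":[0.006, -0.006, 0.06], "finger_gap":93},
    {"d":[0.006, -0.006, 0.06], "finger_gap":93},
    {"d":[0, 0, 0.06], "finger_gap":93},
    {"d":[0, 0, 0.034], "finger_gap":93},
    {"finger_gap":93},
    {"finger_gap":93},
  ],
)

```text
time_s: 2.52
position: [505.5, 149.3, 195.2]
tcp_rot: [0.455, 0.89, -0.001, -0.001]
force: [0.2, 0.8, 0.2]
opening: 92.7
gripper_force: 0.0
```

```bash
python3 - <<'E'
from h import *
plan(-73.5,-3.9,159)
from plant import r
import cv2
a=r.snapshot("top")["image"][190:315,290:450];b=r.snapshot("side")["image"][175:300,235:395]
cv2.imwrite("pics/c1.png",np.vstack([cv2.resize(x,None,fx=4,fy=2.4 if 0 else 4,interpolation=cv2.INTER_CUBIC)[:, :] for x in(a,)]))
cv2.imwrite("pics/c2.png",cv2.resize(b,None,fx=4,fy=4,interpolation=cv2.INTER_CUBIC))
E
```

```text
t 2.52 TCP box [-75.2   3. ] z 195.2 axis deg 25.2 F [0.2 0.8 0.2] shift [-7.  -1.4 36.1]
```

View pics/c2.png

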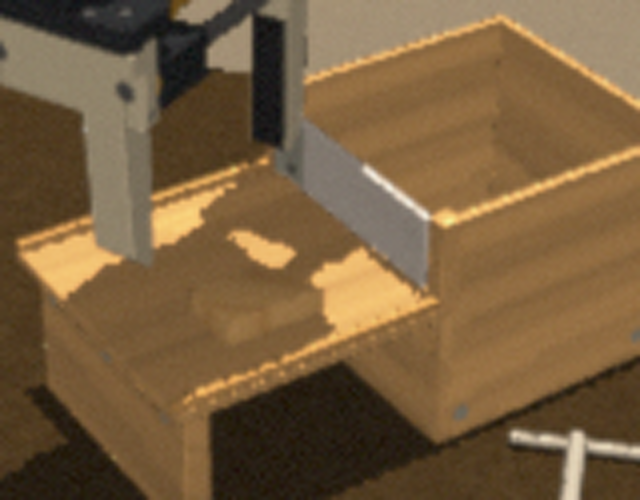

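The pusher fingertip's lower edge runs from about (97,247) to (152,264) in the 4x crop. The flap finger ends near (265,145) to (290,150). I'll compare these with the predicted positions.

```bash
python3 - <<'E'
from h import *
from plant import r
s=r.sense();T=R.from_quat(s["tcp_rot"])
for y in(-64,-46.5,46.5,64):
  for x in(-7.5,7.5):
    p=T.apply([x,y,84])+s["position"]; print(x,y,w2b(np.load("P.npy"),p).round(1),((proj("side",p)-[235,175])*4).round(0))
E
```

```text
-7.5 -64 [-128.4  -31.4  114.2] [121. 278.]
7.5 -64 [-134.8  -17.8  114.2] [ 89. 266.]
-7.5 -46.5 [-112.6  -24.   114.2] [148. 255.]
7.5 -46.5 [-119.   -10.4  114.2] [116. 243.]
-7.5 46.5 [-28.4  15.5 114.5] [278. 147.]
7.5 46.5 [-34.7  29.1 114.4] [248. 137.]
-7.5 64 [-12.5  22.9 114.5] [301. 128.]
7.5 64 [-18.9  36.5 114.5] [270. 118.]
```

In the tool's units: 10 mm / 500 = 0.02, -6 mm / 500 = -0.012.

Request:
nudge_tcp(
  increments=[
    {"d":[-0.012, -0.004, 0.02], "finger_gap":93},
    {"d":[0, 0, 0.02], "finger_gap":93},
    {"finger_gap":93},
    {"finger_gap":93},
  ],
)

```text
time_s: 2.95
position: [507.9, 141.7, 175.2]
tcp_rot: [0.456, 0.89, -0.0, -0.001]
force: [0.7, 1.1, 0.6]
opening: 92.9
gripper_force: 0.0
```

```bash
python3 -c "
from h import *
plan(-73.5,-3.9,159)"
```

```text
t 2.95 TCP box [-74.2  -4.9] z 175.2 axis deg 25.0 F [0.7 1.1 0.6] shift [ 0.6  1.1 16.2]
```

In the tool's units: 6 mm / 500 = 0.012, 5 mm / 500 = 0.01.

Request:
nudge_tcp(
  increments=[
    {"d":[0, 0.002, 0.012], "finger_gap":93},
    {"d":[0, 0, 0.01], "finger_gap":93},
    {"d":[0, 0, 0.01], "finger_gap":93},
    {"finger_gap":93},
    {"finger_gap":93},
  ],
)

```text
time_s: 3.37
position: [508.8, 142.7, 159.3]
tcp_rot: [0.456, 0.89, -0.0, -0.0]
force: [0.1, 0.6, 0.1]
opening: 93.1
gripper_force: 0.0
```

```bash
python3 - <<'E'
from h import *
plan(30,-4.5,159)
plan(-60,-4.5,159)
from plant import r
import cv2
b=r.snapshot("side")["image"][175:300,235:395]
cv2.imwrite("pics/c3.png",cv2.resize(b,None,fx=4,fy=4,interpolation=cv2.INTER_CUBIC))
E
```

```text
t 3.37 TCP box [-73.2  -4.1] z 159.3 axis deg 25.1 F [0.1 0.6 0.1] shift [-44.   93.3   0.2]
t 3.37 TCP box [-73.2  -4.1] z 159.3 axis deg 25.1 F [0.1 0.6 0.1] shift [-5.9 11.8  0.3]
```

View pics/c3.png

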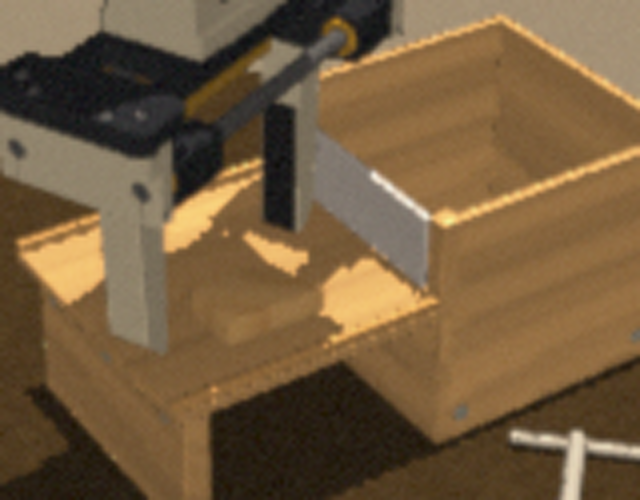

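The pusher fingertip is at (140,345), behind the offcut, which is at (265,305). The flap finger is at (285,225), just in front of the flap on the left half. Both tips sit a few mm above the deck, so I'll advance along box x.

In the tool's units: 3.6 mm / 500 = 0.0072, -1.7 mm / 500 = -0.0034.

Request:
nudge_tcp(
  increments=[
    {"d":[-0.0034, 0.0072, 0], "finger_gap":93},
    {"d":[-0.0034, 0.0072, 0], "finger_gap":93},
    {"d":[-0.0034, 0.0072, 0], "finger_gap":93},
    {"d":[-0.0034, 0.0072, 0], "finger_gap":93},
    {"d":[-0.0026, 0.0054, 0], "finger_gap":93},
    {"d":[-0.002, 0.004, 0], "finger_gap":93},
    {"d":[-0.002, 0.004, 0], "finger_gap":93},
    {"d":[-0.002, 0.004, 0], "finger_gap":93},
    {"d":[-0.002, 0.004, 0], "finger_gap":93},
    {"d":[-0.002, 0.004, 0], "finger_gap":93},
  ],
)

```text
time_s: 4.25
position: [538.4, 147.8, 159.6]
tcp_rot: [0.456, 0.89, -0.0, -0.001]
force: [-1.6, -0.6, 0.6]
opening: 92.8
gripper_force: 0.7
```

```bash
python3 -c "
from h import *
plan(40,-4.5,159)"
```

```text
t 4.25 TCP box [-43.1  -4.6] z 159.6 axis deg 25.1 F [-1.6 -0.6  0.6] shift [-35.1  75.3   0.5]
```

Request:
nudge_tcp(
  increments=[
    {"d":[-0.002, 0.004, 0], "finger_gap":93},
    {"d":[-0.002, 0.004, 0], "finger_gap":93},
    {"d":[-0.002, 0.004, 0], "finger_gap":93},
    {"d":[-0.002, 0.004, 0], "finger_gap":93},
    {"d":[-0.002, 0.004, 0], "finger_gap":93},
    {"d":[-0.002, 0.004, 0], "finger_gap":93},
  ],
)

```text
time_s: 4.75
position: [552.2, 149.9, 159.7]
tcp_rot: [0.456, 0.89, -0.0, 0.0]
force: [-1.5, -0.9, -0.1]
opening: 92.9
gripper_force: 0.6
```

```bash
python3 - <<'E'
from h import *
plan(40,-4.5,159)
from plant import r
import cv2
a=r.snapshot("top")["image"][160:310,290:450];b=r.snapshot("side")["image"][175:300,235:395]
cv2.imwrite("pics/c4.png",np.hstack([cv2.resize(x,(400,375),interpolation=cv2.INTER_CUBIC) for x in(a,b)]))
E
```

```text
t 4.75 TCP box [-29.2  -5.1] z 159.7 axis deg 25.0 F [-1.5 -0.9 -0.1] shift [-28.8  62.9   0.7]
```

View pics/c4.png

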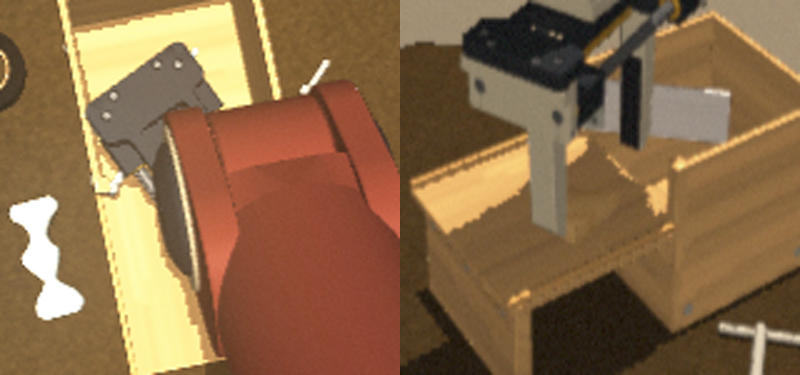

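The top view is blocked by the arm. In the side panel the flap is swung into the bin at (690,110), held by the flap finger at (635,140). The pusher is against the offcut at about (560,225). I'll keep going.

In the tool's units: 2.2 mm / 500 = 0.0044, -1 mm / 500 = -0.002.

Request:
nudge_tcp(
  increments=[
    {"d":[-0.002, 0.0044, 0], "finger_gap":93},
    {"d":[-0.002, 0.0044, 0], "finger_gap":93},
    {"d":[-0.002, 0.0044, 0], "finger_gap":93},
    {"d":[-0.002, 0.0044, 0], "finger_gap":93},
    {"d":[-0.002, 0.0044, 0], "finger_gap":93},
    {"d":[-0.002, 0.0044, 0], "finger_gap":93},
    {"d":[-0.002, 0.0044, 0], "finger_gap":93},
    {"d":[-0.002, 0.0044, 0], "finger_gap":93},
    {"d":[-0.002, 0.0044, 0], "finger_gap":93},
    {"d":[-0.002, 0.0044, 0], "finger_gap":93},
  ],
)

```text
time_s: 5.68
position: [576.0, 154.8, 159.8]
tcp_rot: [0.456, 0.89, 0.0, 0.0]
force: [-0.8, -0.2, 0.5]
opening: 93.1
gripper_force: 0.5
```

```bash
python3 - <<'E'
from h import *
plan(40,-4.5,159)
from plant import r
import cv2
b=r.snapshot("side")["image"][190:280,270:390]
b=cv2.convertScaleAbs(b,alpha=1.6)
cv2.imwrite("pics/c5.png",cv2.resize(b,None,fx=6,fy=6,interpolation=cv2.INTER_CUBIC))
E
```

```text
t 5.68 TCP box [-4.9 -4.7] z 159.8 axis deg 25.0 F [-0.8 -0.2  0.5] shift [-18.8  40.8   0.8]
```

View pics/c5.png

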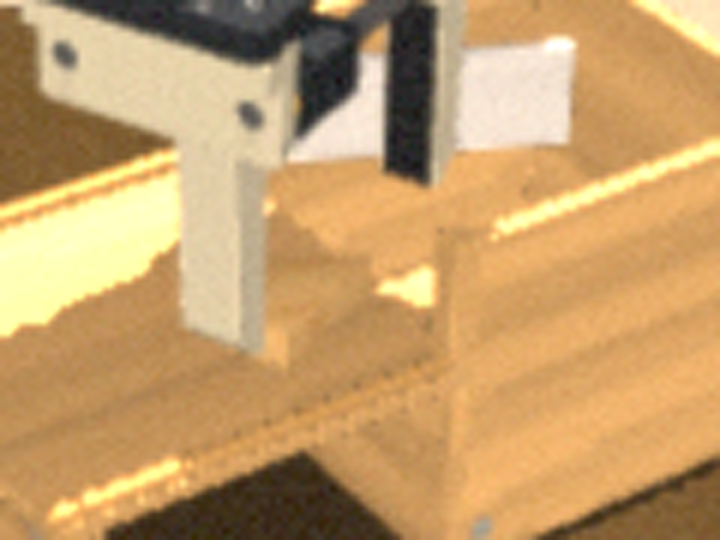

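The offcut lies ahead of the pusher. Its near right corner is at (290,330) and its tip is at (372,262), turned slightly left and resting against the pad. The flap is well clear at (520,95). I'll push on over the edge.

In the tool's units: 2.2 mm / 500 = 0.0044, -1 mm / 500 = -0.002.

Request:
nudge_tcp(
  increments=[
    {"d":[-0.002, 0.0044, 0], "finger_gap":93},
    {"d":[-0.002, 0.0044, 0], "finger_gap":93},
    {"d":[-0.002, 0.0044, 0], "finger_gap":93},
    {"d":[-0.002, 0.0044, 0], "finger_gap":93},
    {"d":[-0.002, 0.0044, 0], "finger_gap":93},
    {"d":[-0.002, 0.0044, 0], "finger_gap":93},
    {"d":[-0.002, 0.0044, 0], "finger_gap":93},
    {"d":[-0.002, 0.0044, 0], "finger_gap":93},
    {"d":[-0.002, 0.0044, 0], "finger_gap":93},
    {"d":[-0.002, 0.0044, 0], "finger_gap":93},
  ],
)

```text
time_s: 6.57
position: [599.6, 159.5, 159.8]
tcp_rot: [0.456, 0.89, 0.0, 0.0]
force: [-0.6, -0.2, 0.1]
opening: 93.2
gripper_force: 0.4
```

Request:
nudge_tcp(
  increments=[
    {"d":[-0.002, 0.0044, 0], "finger_gap":93},
    {"d":[-0.002, 0.0044, 0], "finger_gap":93},
    {"d":[-0.002, 0.0044, 0], "finger_gap":93},
    {"d":[-0.002, 0.0044, 0], "finger_gap":93},
    {"d":[-0.002, 0.0044, 0], "finger_gap":93},
    {"d":[-0.002, 0.0044, 0], "finger_gap":93},
    {"d":[-0.002, 0.0044, 0], "finger_gap":93},
    {"d":[-0.002, 0.0044, 0], "finger_gap":93},
    {"d":[-0.002, 0.0044, 0], "finger_gap":93},
    {"finger_gap":93},
  ],
)

```text
time_s: 7.4
position: [621.3, 163.9, 159.7]
tcp_rot: [0.456, 0.89, 0.0, 0.0]
force: [0.3, -0.7, -0.2]
opening: 92.9
gripper_force: 0.3
```

```bash
python3 - <<'E'
from h import *
plan(40,-4.5,159)
from plant import r
import cv2
b=r.snapshot("side")["image"][180:270,280:400]
b=cv2.convertScaleAbs(b,alpha=1.6)
cv2.imwrite("pics/c6.png",cv2.resize(b,None,fx=6,fy=6,interpolation=cv2.INTER_CUBIC))
E
```

```text
t 7.4 TCP box [41.3 -4.2] z 159.7 axis deg 25.1 F [ 0.3 -0.7 -0.2] shift [ 0.3 -1.3  0.7]
```

View pics/c6.png

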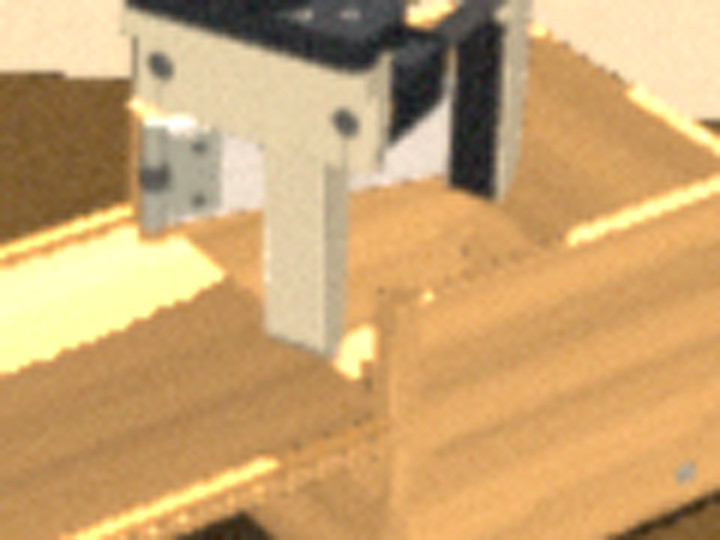

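The deck ahead of the pusher, at (300,345), is empty: the offcut has gone over the edge. The bright patch at (355,350) is lit deck, in the same place as before. I'll push a few mm more, then draw straight back.

In the tool's units: -3.6 mm / 500 = -0.0072, 2 mm / 500 = 0.004.

Request:
nudge_tcp(
  increments=[
    {"d":[-0.002, 0.004, 0], "finger_gap":93},
    {"d":[-0.002, 0.004, 0], "finger_gap":93},
    {"finger_gap":93},
    {"finger_gap":93},
    {"d":[0.0034, -0.0072, 0], "finger_gap":93},
    {"d":[0.0034, -0.0072, 0], "finger_gap":93},
    {"d":[0.0034, -0.0072, 0], "finger_gap":93},
    {"d":[0.0034, -0.0072, 0], "finger_gap":93},
    {"d":[0.0034, -0.0072, 0], "finger_gap":93},
    {"d":[0.0034, -0.0072, 0], "finger_gap":93},
  ],
)

```text
time_s: 8.28
position: [601.1, 160.0, 159.8]
tcp_rot: [0.456, 0.89, -0.0, 0.0]
force: [0.7, -0.7, -0.1]
opening: 93.0
gripper_force: 0.3
```

Request:
nudge_tcp(
  increments=[
    {"d":[0.0034, -0.0072, 0], "finger_gap":93},
    {"d":[0.0034, -0.0072, 0], "finger_gap":93},
    {"d":[0.0034, -0.0072, 0], "finger_gap":93},
    {"d":[0.0034, -0.0072, 0], "finger_gap":93},
    {"d":[0.0034, -0.0072, 0], "finger_gap":93},
    {"d":[0.0034, -0.0072, 0], "finger_gap":93},
    {"d":[0.0034, -0.0072, 0], "finger_gap":93},
    {"d":[0.0034, -0.0072, 0], "finger_gap":93},
    {"d":[0.0034, -0.0072, 0], "finger_gap":93},
    {"d":[0.0034, -0.0072, 0], "finger_gap":93},
  ],
)

```text
time_s: 9.12
position: [562.0, 152.7, 159.7]
tcp_rot: [0.456, 0.89, -0.0, -0.0]
force: [0.1, -1.5, 0.1]
opening: 93.0
gripper_force: 0.5
```

```bash
python3 -c "
from h import *
plan(-80,-4.5,159)"
```

```text
t 9.12 TCP box [-19.   -4.1] z 159.7 axis deg 25.1 F [ 0.1 -1.5  0.1] shift [ 25.5 -55.4   0.8]
```

In the tool's units: -3.6 mm / 500 = -0.0072, 1.7 mm / 500 = 0.0034.

Request:
nudge_tcp(
  increments=[
    {"d":[0.0034, -0.0072, 0], "finger_gap":93},
    {"d":[0.0034, -0.0072, 0], "finger_gap":93},
    {"d":[0.0034, -0.0072, 0], "finger_gap":93},
    {"d":[0.0034, -0.0072, 0], "finger_gap":93},
    {"d":[0.0034, -0.0072, 0], "finger_gap":93},
    {"d":[0.0034, -0.0072, 0], "finger_gap":93},
    {"d":[0.0034, -0.0072, 0], "finger_gap":93},
    {"d":[0.0034, -0.0072, 0], "finger_gap":93},
    {"d":[0.0034, -0.0072, 0], "finger_gap":93},
    {"d":[0.0034, -0.0072, 0], "finger_gap":93},
  ],
)

```text
time_s: 9.95
position: [522.8, 145.9, 159.8]
tcp_rot: [0.456, 0.89, 0.0, -0.0]
force: [1.1, -0.1, -0.6]
opening: 93.0
gripper_force: 0.2
```

Request:
nudge_tcp(
  increments=[
    {"d":[0.0034, -0.0072, 0], "finger_gap":93},
    {"d":[0.0034, -0.0072, 0], "finger_gap":93},
    {"d":[0.0034, -0.0072, 0], "finger_gap":93},
    {"d":[0.0034, -0.0072, 0], "finger_gap":93},
    {"d":[0.0034, -0.0072, 0], "finger_gap":93},
    {"d":[0.0034, -0.0072, 0], "finger_gap":93},
    {"finger_gap":93},
    {"finger_gap":93},
  ],
)

```text
time_s: 10.62
position: [499.7, 141.3, 159.8]
tcp_rot: [0.456, 0.89, 0.0, 0.0]
force: [0.1, 0.1, 0.8]
opening: 93.1
gripper_force: 0.0
```

```bash
python3 -c "
from h import *
plan(-80,-4.5,159)"
```

```text
t 10.62 TCP box [-82.4  -3.8] z 159.8 axis deg 25.1 F [0.1 0.1 0.8] shift [-1.7  1.8  0.8]
```

Request:
nudge_tcp(
  increments=[
    {"d":[0, 0, -0.04], "finger_gap":93},
    {"d":[0, 0, -0.06], "finger_gap":93},
    {"d":[0, 0, -0.06], "finger_gap":93},
    {"d":[0, 0, -0.06], "finger_gap":93},
    {"d":[0, 0, -0.06], "finger_gap":93},
    {"d":[0.04, -0.04, 0], "finger_gap":93},
    {"d":[0.04, -0.04, 0], "finger_gap":93},
    {"d":[0.04, -0.04, 0], "finger_gap":93},
    {"d":[0.04, -0.04, 0], "finger_gap":93},
    {"d":[0.04, -0.04, 0], "finger_gap":93},
  ],
)

```text
time_s: 11.45
position: [359.1, 164.1, 299.9]
tcp_rot: [0.456, 0.89, 0.0, 0.0]
force: [-0.5, -0.1, 0.9]
opening: 92.9
gripper_force: 0.0
```

Request:
nudge_tcp(
  increments=[
    {"d":[0.06, 0, 0], "finger_gap":93},
    {"d":[0.06, 0, 0], "finger_gap":93},
    {"d":[0.06, 0, 0], "finger_gap":93},
    {"d":[0.06, 0, 0], "finger_gap":93},
    {"d":[0.06, 0, 0], "finger_gap":93},
    {"d":[0.06, 0, 0], "finger_gap":93},
    {"d":[0.06, 0, 0], "finger_gap":93},
    {"finger_gap":93},
    {"finger_gap":93},
  ],
)

```text
time_s: 12.2
position: [236.6, 335.7, 299.8]
tcp_rot: [0.454, 0.891, 0.0, -0.0]
force: [-0.1, 0.5, 0.2]
opening: 92.8
gripper_force: 0.0
```

```bash
python3 - <<'E'
from h import *
from plant import r
import cv2
a=r.snapshot("top")["image"][130:320,260:460];b=r.snapshot("side")["image"][165:355,220:420]
cv2.imwrite("pics/c7.png",np.hstack([cv2.resize(x,(400,380),interpolation=cv2.INTER_CUBIC) for x in(a,b)]))
E
```

```text
(no output)
```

View pics/c7.png

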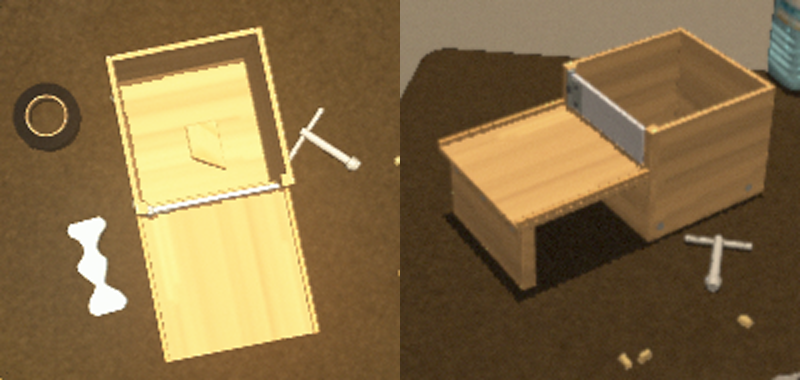

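The offcut lies in the bin at (205,145) in the top panel. The flap is shut along (145,210) to (280,185), and the tape roll, chuck key and foam scrap haven't moved.

```bash
python3 -c "
from plant import r
print(r.hand_in())"
```

```text
the job is handed in; nothing more can be done
None
```

The offcut was pushed through the held-open flap and dropped into the bin; the flap has sprung shut, the tape roll, chuck key and foam scrap haven't moved, and the job was handed in about 12 s into the 35 s limit.

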